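# Turn the parts carousel so the tee fitting faces the pointer

## Robot

A 7-joint arm with a two-finger parallel gripper is mounted at the origin on the work surface. World frame = base frame: x ahead of the robot, y to its left, z up, the work surface at z = 0. Lengths are in m, angles in rad, forces in N, time in s.
With the tool pointing down it reaches from about 0.4 to 0.875 m from the base axis. Payload 19.3 kg.
Tool frame: the origin (TCP) lies at the very end of the fingers, on their centre line; the grasp point (between the pads) lies 19 mm behind it; z points along the fingers, y is the direction in which the jaws open and shut (so a half turn about z gives the same grasp; the last joint's range is limited). The gripper opens to 85 mm and grips with 20 to 120 N. Pads are 22 mm wide; open, the fingers measure 114 mm over their backs; the gripper's body (76 mm by 85 mm) begins 54 mm behind the grasp point. The pads swing forward as they close: fully open they stand 13 mm farther back than shut.
Start: joints at [-0.07, 0.521, -0.036, 1.599, 0.021, 1.021, -0.113], TCP at [0.625, -0, 0.231] pointing down, gripper open.
Joint ranges: [-2.91, 2.91], [-0.3, 2.13], [-1.5, 1.42], [0.17, 2.43], [-1.26, 4.41], [0.16, 1.93], [-2.52, 2.52]. Speed limits (rad/s): [1.89, 1.89, 2.39, 2.39, 3.01, 3.01, 3.01].

## Interface

Orientations are given as [roll, pitch, yaw] about the fixed x, y, z axes, in that order (R = Rz(yaw) Ry(pitch) Rx(roll)).
In Python, from workcell import bot gives the robot as it stands. The module is installed in compiled form; this text tells all that it offers.
- The arm moves only by the shell command python3 -m inch 'ROWS' [FORCE]. ROWS is JSON, a list of rows, each an object of numbers: "dx", "dy", "dz": the shift along the tool's x, y, z in mm; "rx", "ry", "rz": the turn, a rotation vector about the tool's x, y, z in rad; "hand": the closure, from -1 (fully open) to 1 (shut), so that 0 is half open. In form: [{"dx": .., "dy": .., "dz": .., "rx": .., "ry": .., "rz": .., "hand": ..}, ...]. A call has 1 to 10 rows; each row shifts and turns the commanded pose from where the row before left it, along the tool's axes as they then stand; what a row does not reach is not made up. A row lasts 1/10 s, in which the tool goes at most 50 mm and 8.59 degrees, less where a joint would pass 70% of its speed; a pose out of reach is approached as far as the arm can. A call with a gripper value outside its range is refused whole. The fingers move at their own pace and stop on an object; FORCE is the grip in N (left out, the last holds). Time passes only in rows, so rows that do not move let the fingers close. It gives the time, the measured TCP pose, the force and the opening at its end, in the units of the state.
- bot.observe(): the state, without advancing time (a new reading comes with each control period).
- bot.grab_frame(name): name is "scene" or "side" or "wrist"; returns (picture, depth): 384x512x3 uint8, red, green, blue; 384x512 float32, m along the optical axis (not along the pixel's ray), 0 where there is no reading.
- bot.get_calibration(name): a dict with "vertical_fov" (degrees; the focal length in pixels is half the picture's height over the tangent of half this angle, whatever the lens; pixels are square), "cx", "cy" (the principal point, pixels), "origin" and "orientation" of the camera in the world. Camera axes: x right, y down, z forward; pixel columns grow to the right and rows downward; lengths in m; the calibration is good to about 2 mm. A picture is of the moment at which its call begins: read the wrist's pose just before it. get_calibration takes no time and is no camera call; for the wrist camera it gives the pose at the moment of the call.
- bot.job_done(): hands the job in, once; it reports no verdict.
Trained networks look in the newest picture that a camera, given by its name, has taken for a name from the list of things; names that differ only in an ending like _2 or _b are one class to them, and where a whole thing is asked for, a point or a joint stands for the part that bears it (a point fixed in the world has none). Each returns a list of dicts, best first, with "score" (0 to 1); they miss things now and then, are a little off and sometimes report something else, mostly with a low value. They report only what shows in the picture. A call takes as long as a camera call. They do not tell look-alikes from the thing itself.
- bot.trace(camera, target): "region" (384x512 bool, what is visible of it) and "box" ([left, top, right, bottom] in pixels, round what is visible of it).
- bot.tip_of(camera, target): "centre" ([row, column] in pixels: a listed point, or the origin of a listed thing).
The state is a dict: "clock": time; "qpos": joint angles; "qd": joint speeds; "joint_efforts": joint torques, N m; "position": TCP position; "tool_rot": TCP orientation; "force": force on the tool from outside, world axes, zero at the start; "moment": the same for the moment, N m; "grip_width": finger opening in m.
Only numpy, scipy, OpenCV 4.12 (cv2) and the standard library are available. Lean on these libraries where they do the work, as an engineer would, in place of code of your own. Each camera call takes 0.05 s, during which the arm holds its last target.

## Task

Spin the turntable of pipe fittings by pushing the posts on its rim with the fingertips until the T-shaped white fitting stands at the front, in line with the arrow on the base board, and leave the turntable at rest there. Nothing is picked up: do not touch the fittings or the grey pocket insert they lie in, and leave the tub, can, bottle and wrench where they stand.

Things in the scene. Friction and masses are not known exactly. Their poses are not given: they have to be found in the camera images.
- base: Fixed plywood base board of the turntable, 370 mm in its own x by 300 mm in y, 10 mm thick, on the work surface. Origin on the work surface, on the turning axis. Its own -x is the front of the carousel, where a dark steel arrowhead lies on the board outside the disc and points at the axis; top of the arrow 19 mm above the work surface.
- pointer (a point): Tip of the steel arrowhead on the base board, 153 mm from the turning axis, 14 mm above the work surface.
- turntable: Dark wooden round disc, 280 mm across, 12 mm thick, turns either way without end stop about its vertical axis; light friction (about 1 N at the rim), stops at once when no longer pushed. Origin on the axis at the disc's underside, 14 mm above the work surface; disc top 26 mm above it. Eight posts stand on its rim (see post0); inside them sits the pocket insert, which turns with it.
- post0 (a point): Middle of the top of one of the eight equal upright steel posts on the disc's rim: 12 mm in diameter, 129 mm from the axis, tops 58 mm above the work surface. This one stands at 22.5 degrees from the disc's own x axis (towards its y); the others follow every 45 degrees.
- insert: Grey plastic insert fixed on the disc: ring 236 mm across, top 38 mm above the work surface; two crossing dividers along the disc's own x and y, tops 46 mm above the work surface; hub 44 mm across, top 50 mm. It makes four quarter pockets, a fitting in each, pocket centres 72 mm from the axis. Origin on the axis, on top of the disc.
- tee_mid (a point): Middle of the white plastic tee fitting, lying flat loose in a pocket and riding along: three open socket ends in a T, 62 mm over the run (own x), branch to its own +y, 55 mm overall in y, 34 mm high. Site at the middle of its plan outline, half-way up, 17 mm above the disc. Yaw and pocket vary.
- elbow_mid (a point): White plastic elbow fitting lying flat in a pocket, an L of two open sockets, legs 40 mm, 34 mm high. Site half-way up.
- coupling_mid (a point): White plastic straight coupling standing upright in a pocket, 42 mm across, 48 mm high. Site half-way up.
- cap_mid (a point): White plastic end cap in a pocket, round, 54 mm across, with a square boss on top, 34 mm high. Site half-way up.
- tub: Bystander: white and blue box-shaped tub with green lid, 118 x 138 mm, 129 mm high. Origin at its underside.
- canister: Bystander: upright white can, 84 mm across, 170 mm high. Origin at its underside.
- cleaner: Bystander: clear plastic bottle with blue cap, 60 mm across, 190 mm high. Origin at its underside.
- wrench: Bystander: steel wrench lying on the work surface along its own x. Origin at its underside.
- tee: The tee fitting described at tee_mid; origin 17 mm below that point, at its underside.
- elbow: The elbow; origin at its underside.
- coupling: The coupling; origin at its underside.
- cap: The end cap; origin at its underside.
Things that resemble listed ones, but are neither listed nor needed, are in the scene too. Leave any purple or red look-alike of the cap alone.

How it is judged:
At the end, for the whole second after the job is handed in: The middle of the tee is on the arrow's side of the axis and within 15 mm sideways of the line from the turning axis through the arrow tip; the turntable is at rest (under 0.05 rad/s) and all four fittings still lie in the insert (x of tee_mid in the frame of base below -0.045 m and y of tee_mid in the frame of base between -0.015 and 0.015 m and angular speed of turntable below 0.05 rad/s and horizontal distance between each of tee_mid, elbow_mid, coupling_mid, cap_mid and turntable below 0.118 m and height (world z) of each of tee_mid, elbow_mid, coupling_mid, cap_mid below 0.075 m); the robot touches nothing.
It fails at once if a fitting is touched by the robot (contact force between any of the fingers, the arm and tee above 0.5 N or contact force between any of the fingers, the arm and elbow above 0.5 N or contact force between any of the fingers, the arm and coupling above 0.5 N or contact force between any of the fingers, the arm and cap above 0.5 N).
It fails at once if the pocket insert is pushed by the robot (contact force between any of the fingers, the arm and insert above 1 N).
It fails at once if a fitting is lifted out of its pocket (height (world z) of any of tee_mid, elbow_mid, coupling_mid, cap_mid above 0.08 m).
It fails at once if the tub, can, bottle or wrench is moved more than 20 mm (distance of any of tub, canister, cleaner, wrench from where it was at the start of the episode above 0.02 m).
It also fails if it takes over 48 s, if anything falls off the work surface, if the arm or the gripper's body presses on something with over 40 N, if the wrist force passes 120 N, or if a joint passes its speed limit or range.

## Working session

There is one attempt and no reset: what is moved stays moved. The work goes in short steps, Python scripts to look and compute and a shell command to move; the robot and the scene stay as the last step left them, time stands still between calls to the robot, and variables do not carry over. Pictures are saved under pics/ and viewed, and the job is handed in when it is done.

```bash
mkdir -p pics; cat > h.py <<'E'
import numpy as np,cv2
from scipy.spatial.transform import Rotation as R
from workcell import bot
def cal(n):
    c=bot.get_calibration(n); f=192/np.tan(np.radians(c['vertical_fov'])/2)
    o=np.array(c['orientation']); 
    M=R.from_euler('xyz',o).as_matrix() if o.shape==(3,) else o
    return f,c['cx'],c['cy'],np.array(c['origin']),M
def ray_z(n,rc,z):
    f,cx,cy,o,M=cal(n); d=M@np.array([(rc[1]-cx)/f,(rc[0]-cy)/f,1]); return o+d*(z-o[2])/d[2]
def proj(n,p):
    f,cx,cy,o,M=cal(n); q=M.T@(np.array(p)-o); return np.array([cy+f*q[1]/q[2],cx+f*q[0]/q[2]])
E
python3 - <<'E'
from h import *
print(bot.observe())
for n in ['scene','side','wrist']:
    im,d=bot.grab_frame(n); print(n,bot.get_calibration(n))
    cv2.imwrite(f'pics/{n}0.png',im[...,::-1])
    for t,z in [('pointer',.014),('turntable',.014),('post0',.058),('tee_mid',.043),('elbow_mid',.043),('coupling_mid',.05),('cap_mid',.043),('base',0)]:
        for r in bot.tip_of(n,t)[:3]: print(t,round(r['score'],2),np.round(r['centre']),np.round(ray_z(n,r['centre'],z),3))
E
```

```text
{'clock': 0.0, 'qpos': array([-0.07019574,  0.52206047, -0.03634887,  1.60000164,  0.02116772,
        1.02110385, -0.11276794]), 'qd': array([ 7.34191769e-04,  2.22763295e-03,  1.78015475e-04, -1.58564828e-03,
        4.45918643e-05,  1.33427275e-03,  5.52203321e-04]), 'joint_efforts': array([-4.24098413e-03, -9.27110124e+01,  1.97758444e+00, -3.69928443e+01,
        1.76317629e-02,  8.19846697e-03, -6.58496788e-05]), 'position': array([ 6.24655804e-01, -1.86280779e-05,  2.30698813e-01]), 'tool_rot': array([-3.14040354e+00,  4.70084828e-05,  1.57081580e+00]), 'force': array([-0.58345767, -0.3857164 ,  0.96893338]), 'moment': array([ 0.01431507, -0.03018341,  0.00530665]), 'grip_width': 0.08539192502269066}
scene {'vertical_fov': 53.92108080336653, 'cx': 254.9503402137832, 'cy': 194.52592236792722, 'origin': array([ 1.29332761, -0.16134017,  0.72886756]), 'orientation': array([-2.33570291, -0.02164237,  1.31866925])}
pointer 0.68 [163. 233.] [0.43  0.01  0.014]
pointer 0.59 [166. 266.] [0.464 0.101 0.014]
turntable 0.76 [193. 259.] [0.572 0.053 0.014]
post0 0.72 [197. 307.] [0.659 0.
[... 1082 characters left out ...]
139.] [0.675 0.376 0.043]
base 0.63 [216. 260.] [0.598 0.015 0.   ]
wrist {'vertical_fov': 69.12510765154721, 'cx': 262.4588489510352, 'cy': 188.701262623867, 'origin': array([0.6250696 , 0.07433349, 0.37393719]), 'orientation': array([ 2.84702400e+00, -7.78455108e-04,  2.04095807e-04])}
pointer 0.16 [ 20. 300.] [0.668 0.166 0.014]
turntable 0.59 [117. 217.] [0.569 0.059 0.014]
post0 0.88 [ 20. 295.] [0.658 0.155 0.058]
tee_mid 0.82 [141. 274.] [0.64  0.033 0.043]
elbow_mid 0.79 [ 93. 157.] [0.507 0.086 0.043]
coupling_mid 0.72 [175. 197.] [ 0.547 -0.007  0.05 ]
cap_mid 0.92 [ 50. 235.] [0.595 0.13  0.043]
cap_mid 0.92 [ 39. 439.] [0.814 0.141 0.043]
base 0.53 [136. 277.] [0.644 0.035 0.   ]
```

View pics/scene0.png

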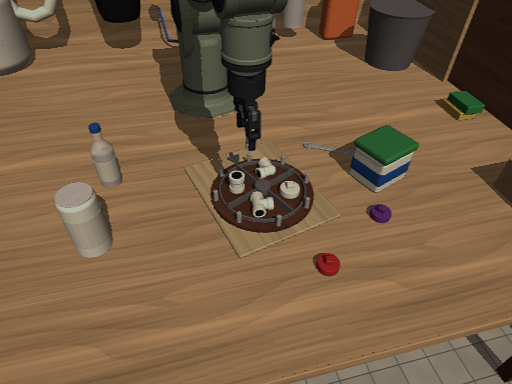

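View pics/side0.png

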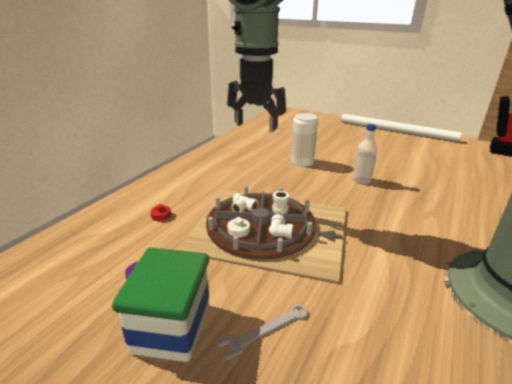

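View pics/wrist0.png

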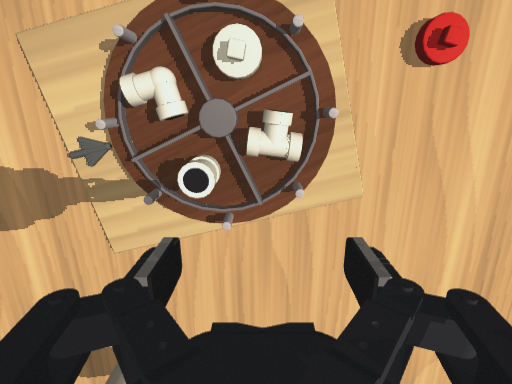

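```bash
python3 - <<'E'
from h import *
from scipy.optimize import least_squares
px=np.array([[30,119],[20,298],[113,335],[189,300],[222,227],[196,150],[125,98]])
P=np.array([ray_z('wrist',p,.058)[:2] for p in px]); print(P.round(3))
hub=ray_z('wrist',[118,217],.05)[:2]; tip=ray_z('wrist',[147,111],.014)[:2]
s=least_squares(lambda v:np.linalg.norm(P-v,axis=1)-.129,hub); c=s.x; print('c',c,s.fun.round(4),'hub',hub,'tip',tip,np.linalg.norm(tip-c))
a=np.degrees(np.arctan2(*(P-c).T[::-1]));print('posts',a.round(1),((a)%45).round(1))
tee=ray_z('wrist',[138,275],.043)[:2]
for n,p in [('tip',tip),('tee',tee)]:
    v=p-c;print(n,p,np.degrees(np.arctan2(v[1],v[0])),np.linalg.norm(v))
E
```

```text
[[ 0.48   0.146]
 [ 0.661  0.155]
 [ 0.705  0.065]
 [ 0.67  -0.022]
 [ 0.582 -0.064]
 [ 0.491 -0.031]
 [ 0.443  0.052]]
c [0.57464075 0.06314646] [-0.0036 -0.0031  0.0011 -0.0014 -0.0014 -0.0034  0.0029] hub [0.57406207 0.05936938] tip [0.42991449 0.02137143] 0.15063479467775828
posts [ 138.7   46.8    0.8  -41.8  -86.8 -131.7 -175.2] [3.7 1.8 0.8 3.2 3.2 3.3 4.8]
tip [0.42991449 0.02137143] -163.8992912749105 0.15063479467775828
tee [0.64008119 0.03623592] -22.353540243793272 0.07075753450229084
```

The wrist view shows the hub at about (217,118), the tee at (275,138), the arrow tip at (111,147), and the post tops around the rim. The tee has to turn about 142° clockwise, so I'll shut the gripper and move over the gap between two posts at about −19°.

```bash
python3 -m inch '[{"dx":6,"dy":26,"hand":1},{"dx":6,"dy":26,"hand":1},{"dx":5,"dy":25,"hand":1},{"rz":-0.14,"hand":1},{"rz":-0.14,"hand":1},{"rz":-0.14,"hand":1},{"rz":-0.14,"hand":1},{"rz":-0.14,"hand":1},{"rz":-0.14,"hand":1},{"rz":-0.14,"hand":1}]' 40
python3 -m inch '[{"rz":-0.14,"hand":1},{"rz":-0.12,"hand":1},{"dz":30,"hand":1},{"dz":40,"hand":1},{"dz":40,"hand":1},{"dz":20,"hand":1},{"hand":1}]'
python3 - <<'E'
from h import *
o=bot.observe();print(o['position'],o['tool_rot'],o['qpos'].round(2))
for n in ['scene','wrist']:
    im,d=bot.grab_frame(n); cv2.imwrite(f'pics/{n}1.png',im[...,::-1])
E
```

```text
[ 6.25004345e-01 -1.42502693e-05  2.31267977e-01] [-3.14157321e+00 -1.23796695e-05  1.57071848e+00] [-0.07  0.52 -0.04  1.6   0.02  1.02 -0.11]schema error: expected keys dx, dy, dz, rx, ry, rz, hand
schema error: expected keys dx, dy, dz, rx, ry, rz, hand
```

View pics/wrist1.png

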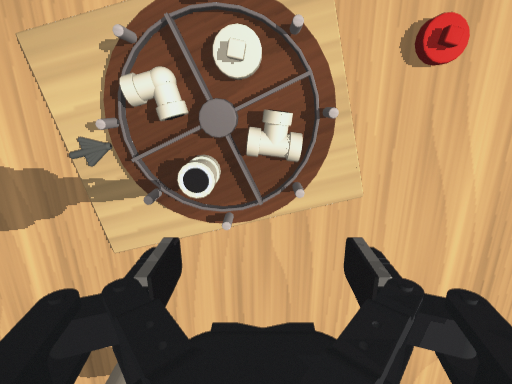

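View pics/scene1.png

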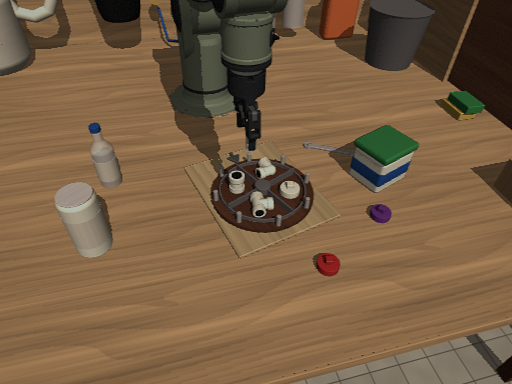

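The call was refused because every key has to be present, and nothing moved. I'll send it again with all the keys.

```bash
python3 -m inch '[{"dx":6,"dy":26,"dz":0,"rx":0,"ry":0,"rz":0,"hand":1},{"dx":6,"dy":26,"dz":0,"rx":0,"ry":0,"rz":0,"hand":1},{"dx":5,"dy":25,"dz":0,"rx":0,"ry":0,"rz":0,"hand":1},{"dx":0,"dy":0,"dz":0,"rx":0,"ry":0,"rz":-0.14,"hand":1},{"dx":0,"dy":0,"dz":0,"rx":0,"ry":0,"rz":-0.14,"hand":1},{"dx":0,"dy":0,"dz":0,"rx":0,"ry":0,"rz":-0.14,"hand":1},{"dx":0,"dy":0,"dz":0,"rx":0,"ry":0,"rz":-0.14,"hand":1},{"dx":0,"dy":0,"dz":0,"rx":0,"ry":0,"rz":-0.14,"hand":1},{"dx":0,"dy":0,"dz":0,"rx":0,"ry":0,"rz":-0.14,"hand":1},{"dx":0,"dy":0,"dz":0,"rx":0,"ry":0,"rz":-0.14,"hand":1}]' 40
python3 -m inch '[{"dx":0,"dy":0,"dz":0,"rx":0,"ry":0,"rz":-0.14,"hand":1},{"dx":0,"dy":0,"dz":0,"rx":0,"ry":0,"rz":-0.12,"hand":1},{"dx":0,"dy":0,"dz":30,"rx":0,"ry":0,"rz":0,"hand":1},{"dx":0,"dy":0,"dz":40,"rx":0,"ry":0,"rz":0,"hand":1},{"dx":0,"dy":0,"dz":40,"rx":0,"ry":0,"rz":0,"hand":1},{"dx":0,"dy":0,"dz":20,"rx":0,"ry":0,"rz":0,"hand":1},{"dx":0,"dy":0,"dz":0,"rx":0,"ry":0,"rz":0,"hand":1}]'
python3 - <<'E'
from h import *
o=bot.observe();print(o['position'],o['tool_rot'],o['qpos'].round(2))
for n in ['scene','wrist']:
    im,d=bot.grab_frame(n); cv2.imwrite(f'pics/{n}2.png',im[...,::-1])
E
```

```text
clock: 2.45
position: [0.702, 0.0169, 0.2312]
tool_rot: [-3.141, -0.0, 2.557]
force: [-0.8, -0.6, 0.3]
grip_width: 0.0001
clock: 3.15
position: [0.7003, 0.0168, 0.0981]
tool_rot: [-3.14, -0.005, 2.811]
force: [0.9, -0.6, 0.0]
grip_width: -0.0
[0.70028355 0.01683037 0.09809714] [-3.1397001  -0.00453976  2.81099322] [ 0.07  0.8  -0.3   1.46  0.27  0.92  0.93]
```

View pics/wrist2.png

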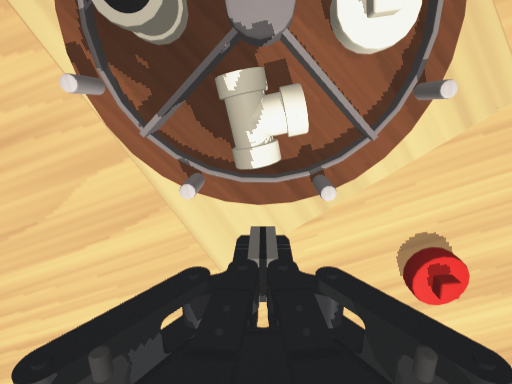

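View pics/scene2.png

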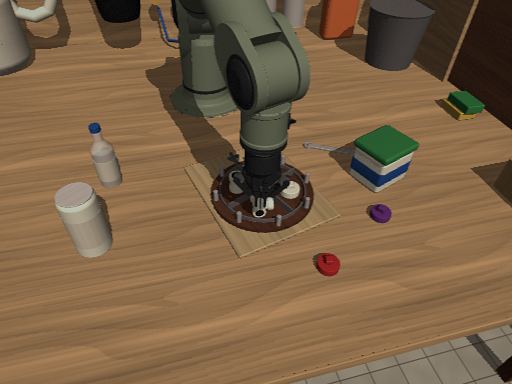

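The wrist view shows the closed fingers centred between the post tops at (193,190) and (326,190), with the tee behind them at about (262,115). I'll refine the axis position from this view.

```bash
python3 - <<'E'
from h import *
from scipy.optimize import least_squares
px=np.array([[190,190],[193,327],[83,68],[89,449]])
P=np.array([ray_z('wrist',p,.058)[:2] for p in px]); print(P.round(4))
s=least_squares(lambda v:np.linalg.norm(P-v,axis=1)-.129,[.573,.06]); c=s.x; print('c',c,s.fun.round(4))
print(np.degrees(np.arctan2(*(P-c).T[::-1])).round(1))
tcp=bot.observe()['position'];print('tcp',proj('wrist',tcp))
v=tcp[:2]-c;print(np.linalg.norm(v),np.degrees(np.arctan2(v[1],v[0])))
for n,d in (('side',0),):
    bot.grab_frame(n)
    for r in bot.tip_of(n,'pointer')[:2]:
        t=ray_z(n,r['centre'],.014)[:2];v=t-c;print(r['score'],t,np.linalg.norm(v),np.degrees(np.arctan2(v[1],v[0])))
E
```

```text
[[ 0.6706 -0.0253]
 [ 0.7039  0.065 ]
 [ 0.581  -0.0698]
 [ 0.6622  0.1558]]
c [0.57487423 0.06003807] [-0.0008  0.0001  0.001   0.0006]
[-41.7   2.2 -87.3  47.7]
tcp [240.38738673 261.79805105]
0.13450160454081558 -18.626286878183297
0.57 [0.42304401 0.02575853] 0.1556518598121641 -167.27733088627866
0.16 [0.50874483 0.08056136] 0.06924090436992834 162.75824501062252
```

```bash
python3 -m inch '[{"dx":-2,"dy":0,"dz":20,"rx":0,"ry":0,"rz":0,"hand":1},{"dx":0,"dy":0,"dz":25,"rx":0,"ry":0,"rz":0,"hand":1},{"dx":0,"dy":0,"dz":15,"rx":0,"ry":0,"rz":0,"hand":1},{"dx":0,"dy":0,"dz":0,"rx":0,"ry":0,"rz":0,"hand":1}]'
python3 -m inch '[{"dx":0.4,"dy":-10.9,"dz":0,"rx":0,"ry":0,"rz":0.08,"hand":1},{"dx":0.4,"dy":-10.9,"dz":0,"rx":0,"ry":0,"rz":0.08,"hand":1},{"dx":0.4,"dy":-10.9,"dz":0,"rx":0,"ry":0,"rz":0.08,"hand":1},{"dx":0.4,"dy":-10.9,"dz":0,"rx":0,"ry":0,"rz":0.08,"hand":1},{"dx":0.4,"dy":-10.9,"dz":0,"rx":0,"ry":0,"rz":0.08,"hand":1},{"dx":0.4,"dy":-10.9,"dz":0,"rx":0,"ry":0,"rz":0.08,"hand":1}]'
cat > look.py <<'E'
import sys
from h import *
from scipy.optimize import least_squares
k=sys.argv[1]; c=np.array([.5747,.0605])
o=bot.observe(); v=o['position'][:2]-c
print('tcp',o['position'].round(4),o['tool_rot'].round(3),'r',np.linalg.norm(v).round(4),'ang',np.degrees(np.arctan2(v[1],v[0])).round(1),'q',o['qpos'].round(2))
for n in sys.argv[2:]:
    im,d=bot.grab_frame(n); cv2.imwrite(f'pics/{n}{k}.png',im[...,::-1])
    for r in bot.tip_of(n,'tee_mid')[:2]:
        p=ray_z(n,r['centre'],.043)[:2];v=p-c;print(n,'tee',round(r['score'],2),np.round(r['centre']),p.round(3),np.linalg.norm(v).round(3),np.degrees(np.arctan2(v[1],v[0])).round(1))
E
python3 look.py 3 wrist scene
```

```text
clock: 3.75
position: [0.7029, 0.0163, 0.0395]
tool_rot: [-3.141, -0.002, 2.811]
force: [-1.1, 0.3, -0.5]
grip_width: 0.0001
clock: 4.35
position: [0.6699, -0.0386, 0.0428]
tool_rot: [3.14, 0.001, 2.327]
force: [1.1, 0.2, -0.1]
grip_width: 0.0002
tcp [ 0.6699 -0.0386  0.0428] [3.140e+00 1.000e-03 2.327e+00] r 0.1374 ang -46.2 q [ 0.07  0.82 -0.17  1.59  0.18  0.75  0.59]
wrist tee 0.87 [114. 294.] [0.633 0.022] 0.07 -33.6
scene tee 0.73 [196. 264.] [0.614 0.054] 0.04 -9.4
scene tee 0.68 [202. 253.] [0.632 0.018] 0.071 -36.4
```

View pics/wrist3.png

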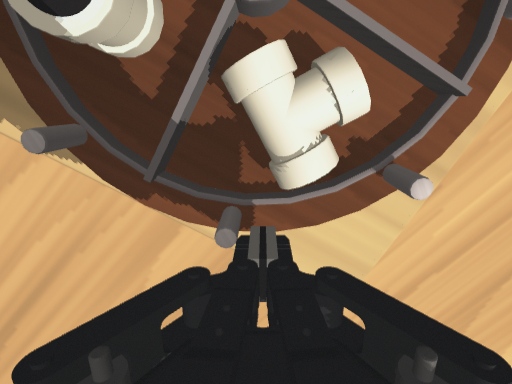

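It's pushing cleanly: the post at (228,230) sits against the finger and the tee has moved to −34°. I'll keep going.

```bash
python3 -m inch '[{"dx":0.4,"dy":-10.9,"dz":0.5,"rx":0,"ry":0,"rz":0.08,"hand":1},{"dx":0.4,"dy":-10.9,"dz":0.5,"rx":0,"ry":0,"rz":0.08,"hand":1},{"dx":0.4,"dy":-10.9,"dz":0.5,"rx":0,"ry":0,"rz":0.08,"hand":1},{"dx":0.4,"dy":-10.9,"dz":0.5,"rx":0,"ry":0,"rz":0.08,"hand":1},{"dx":0.4,"dy":-10.9,"dz":0,"rx":0,"ry":0,"rz":0.08,"hand":1},{"dx":0.4,"dy":-10.9,"dz":0,"rx":0,"ry":0,"rz":0.08,"hand":1},{"dx":0.4,"dy":-10.9,"dz":0,"rx":0,"ry":0,"rz":0.08,"hand":1},{"dx":0.4,"dy":-10.9,"dz":0,"rx":0,"ry":0,"rz":0.08,"hand":1}]'
python3 look.py 4 wrist scene
```

```text
clock: 5.35
position: [0.5922, -0.0747, 0.0397]
tool_rot: [3.14, -0.0, 1.69]
force: [0.9, -0.7, -0.4]
grip_width: 0.0
tcp [ 0.5922 -0.0747  0.0397] [ 3.14 -0.    1.69] r 0.1363 ang -82.6 q [ 0.03  0.73 -0.01  1.8   0.01  0.6   0.14]
wrist tee 0.82 [118. 295.] [ 0.599 -0.006] 0.07 -69.8
scene tee 0.93 [194. 241.] [ 0.593 -0.003] 0.066 -74.1
scene tee 0.6 [241.  97.] [ 0.672 -0.362] 0.433 -77.0
```

View pics/wrist4.png

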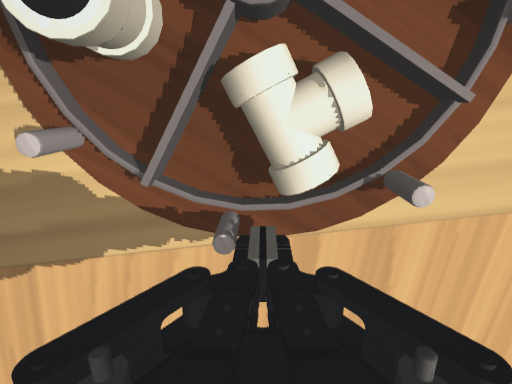

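Steady so far: the tee is at −70° and the post is still on the finger at (228,232). I'll carry on with the arc.

```bash
python3 -m inch '[{"dx":0.4,"dy":-10.9,"dz":0,"rx":0,"ry":0,"rz":0.08,"hand":1},{"dx":0.4,"dy":-10.9,"dz":0,"rx":0,"ry":0,"rz":0.08,"hand":1},{"dx":0.4,"dy":-10.9,"dz":0,"rx":0,"ry":0,"rz":0.08,"hand":1},{"dx":0.4,"dy":-10.9,"dz":0,"rx":0,"ry":0,"rz":0.08,"hand":1},{"dx":0.4,"dy":-10.9,"dz":0,"rx":0,"ry":0,"rz":0.08,"hand":1},{"dx":0.4,"dy":-10.9,"dz":0,"rx":0,"ry":0,"rz":0.08,"hand":1},{"dx":0.4,"dy":-10.9,"dz":0,"rx":0,"ry":0,"rz":0.08,"hand":1},{"dx":0.4,"dy":-10.9,"dz":0,"rx":0,"ry":0,"rz":0.08,"hand":1},{"dx":0.4,"dy":-10.9,"dz":0,"rx":0,"ry":0,"rz":0.08,"hand":1}]'
python3 look.py 5 wrist scene
```

```text
clock: 6.45
position: [0.4988, -0.0521, 0.0394]
tool_rot: [3.141, -0.001, 0.971]
force: [0.9, -0.6, -0.1]
grip_width: 0.0003
tcp [ 0.4988 -0.0521  0.0394] [ 3.141e+00 -1.000e-03  9.710e-01] r 0.1358 ang -124.0 q [-0.14  0.65  0.17  2.06 -0.23  0.45 -0.39]
wrist tee 0.82 [123. 296.] [ 0.549 -0.006] 0.072 -111.4
scene tee 0.53 [183. 236.] [ 0.55  -0.007] 0.072 -110.3
```

View pics/wrist5.png

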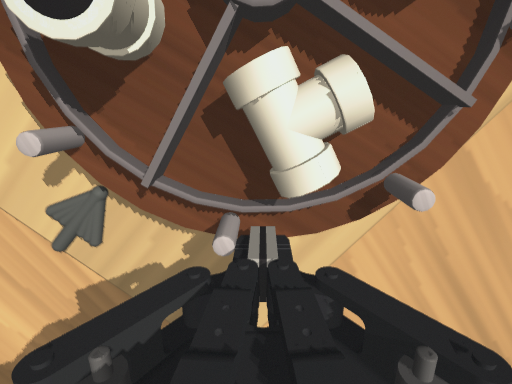

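```bash
python3 - <<'E'
from h import *
c=np.array([.5747,.0605])
t=ray_z('wrist',[189,103],.0145)[:2];v=t-c;print(t,np.linalg.norm(v),np.degrees(np.arctan2(v[1],v[0])))
# base-board edge direction
a=ray_z('wrist',[243,61],.015)[:2];v=t-a;print('arrow dir back',np.degrees(np.arctan2(-v[1],-v[0])))
E
python3 -m inch '[{"dx":0.4,"dy":-10.9,"dz":0,"rx":0,"ry":0,"rz":0.08,"hand":1},{"dx":0.4,"dy":-10.9,"dz":0,"rx":0,"ry":0,"rz":0.08,"hand":1},{"dx":0.4,"dy":-10.9,"dz":0,"rx":0,"ry":0,"rz":0.08,"hand":1},{"dx":0.4,"dy":-10.9,"dz":0,"rx":0,"ry":0,"rz":0.08,"hand":1},{"dx":0.4,"dy":-10.9,"dz":0,"rx":0,"ry":0,"rz":0.08,"hand":1},{"dx":0.4,"dy":-10.9,"dz":0,"rx":0,"ry":0,"rz":0.08,"hand":1}]'
python3 look.py 6 wrist scene
```

```text
[0.42926687 0.02325235] 0.15012721923871797 -165.6344628027833
arrow dir back -166.23411516282385
clock: 7.25
position: [0.4555, -0.0044, 0.0393]
tool_rot: [3.141, -0.001, 0.491]
force: [0.8, -0.6, 0.6]
grip_width: -0.0004
tcp [ 0.4555 -0.0044  0.0393] [ 3.141e+00 -1.000e-03  4.910e-01] r 0.1357 ang -151.4 q [-0.33  0.62  0.28  2.18 -0.44  0.39 -0.78]
scene tee 0.82 [174. 243.] [0.516 0.019] 0.072 -144.3
```

View pics/wrist6.png

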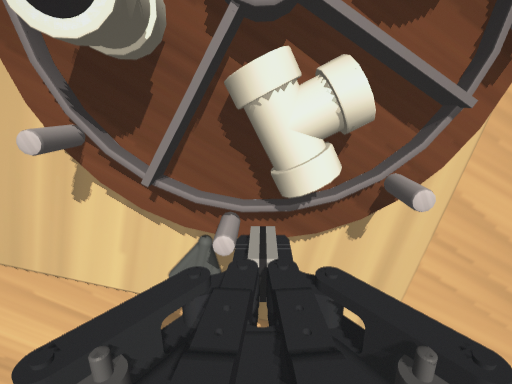

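The view is unchanged from the tool's side, with the finger past the arrow's near edge. The network missed the tee here, but geometry puts it at about −139° against a target of about −165.5°, so 0.46 rad is left.

```bash
python3 -m inch '[{"dx":0.4,"dy":-10.9,"dz":0,"rx":0,"ry":0,"rz":0.08,"hand":1},{"dx":0.4,"dy":-10.9,"dz":0,"rx":0,"ry":0,"rz":0.08,"hand":1},{"dx":0.4,"dy":-10.9,"dz":0,"rx":0,"ry":0,"rz":0.08,"hand":1},{"dx":0.4,"dy":-10.9,"dz":0,"rx":0,"ry":0,"rz":0.08,"hand":1},{"dx":0.3,"dy":-8.2,"dz":0,"rx":0,"ry":0,"rz":0.06,"hand":1},{"dx":0,"dy":0,"dz":0,"rx":0,"ry":0,"rz":0,"hand":1},{"dx":0,"dy":0,"dz":0,"rx":0,"ry":0,"rz":0,"hand":1}]'
python3 look.py 7 wrist side scene
```

```text
clock: 8.15
position: [0.4398, 0.0442, 0.0393]
tool_rot: [3.141, -0.0, 0.114]
force: [-0.2, -0.5, 0.0]
grip_width: -0.0004
tcp [0.4398 0.0442 0.0393] [ 3.141 -0.     0.114] r 0.1359 ang -173.1 q [-0.52  0.63  0.37  2.22 -0.6   0.39 -1.1 ]
wrist tee 0.67 [122. 295.] [0.507 0.036] 0.072 -160.1
side tee 0.86 [217. 286.] [0.51 0.04] 0.068 -162.2
side tee 0.69 [224. 261.] [0.551 0.098] 0.045 122.4
scene tee 0.57 [170. 247.] [0.505 0.034] 0.075 -159.0
scene tee 0.43 [176. 373.] [0.606 0.374] 0.315 84.3
```

View pics/wrist7.png

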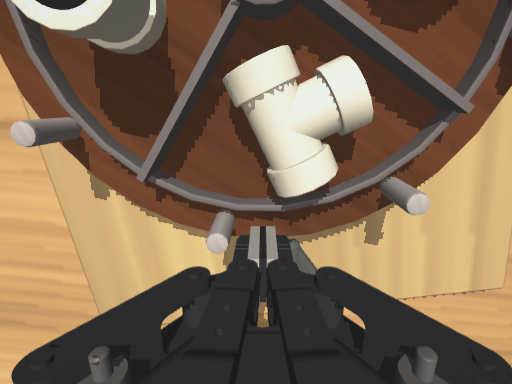

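View pics/side7.png

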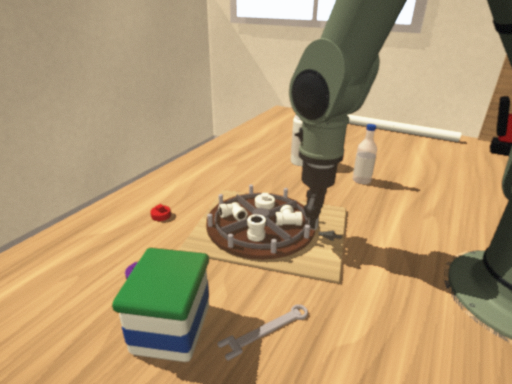

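The tee is at about −160.5°, and a small gap has opened to the post at (220,235). One more gentle nudge of about 0.1 rad should do it. Then I'll back off and rise clear.

```bash
python3 -m inch '[{"dx":0.1,"dy":-4.1,"dz":0,"rx":0,"ry":0,"rz":0.03,"hand":1},{"dx":0.1,"dy":-4.1,"dz":0,"rx":0,"ry":0,"rz":0.03,"hand":1},{"dx":0.1,"dy":-4.1,"dz":0,"rx":0,"ry":0,"rz":0.03,"hand":1},{"dx":0,"dy":0,"dz":0,"rx":0,"ry":0,"rz":0,"hand":1},{"dx":0,"dy":0,"dz":0,"rx":0,"ry":0,"rz":0,"hand":1},{"dx":0,"dy":8,"dz":0,"rx":0,"ry":0,"rz":0,"hand":1},{"dx":0,"dy":0,"dz":-30,"rx":0,"ry":0,"rz":0,"hand":1},{"dx":0,"dy":0,"dz":-40,"rx":0,"ry":0,"rz":0,"hand":1},{"dx":0,"dy":0,"dz":-40,"rx":0,"ry":0,"rz":0,"hand":1},{"dx":0,"dy":0,"dz":-40,"rx":0,"ry":0,"rz":0,"hand":1}]'
python3 -m inch '[{"dx":0,"dy":20,"dz":-30,"rx":0,"ry":0,"rz":0,"hand":1},{"dx":0,"dy":30,"dz":-20,"rx":0,"ry":0,"rz":0,"hand":1},{"dx":0,"dy":0,"dz":0,"rx":0,"ry":0,"rz":0,"hand":1},{"dx":0,"dy":0,"dz":0,"rx":0,"ry":0,"rz":0,"hand":1}]'
python3 look.py 8 wrist side scene
```

```text
clock: 9.45
position: [0.4384, 0.0478, 0.1907]
tool_rot: [3.141, 0.001, 0.02]
force: [0.8, 1.7, -0.1]
grip_width: -0.0
clock: 9.85
position: [0.4398, -0.0015, 0.2394]
tool_rot: [-3.141, -0.001, 0.019]
force: [0.2, 0.6, -0.8]
grip_width: 0.0
tcp [ 0.4398 -0.0015  0.2394] [-3.141e+00 -1.000e-03  1.900e-02] r 0.1485 ang -155.3 q [-0.78  0.29  0.8   2.08 -0.27  0.88 -1.38]
wrist tee 0.63 [ 29. 276.] [ 0.591 -0.012] 0.074 -77.0
wrist tee 0.58 [112. 229.] [0.504 0.04 ] 0.074 -164.1
side tee 0.91 [216. 287.] [0.509 0.038] 0.069 -161.1
scene tee 0.76 [169. 252.] [0.502 0.05 ] 0.073 -171.9
scene tee 0.31 [196. 263.] [0.614 0.05 ] 0.04 -15.0
```

View pics/wrist8.png

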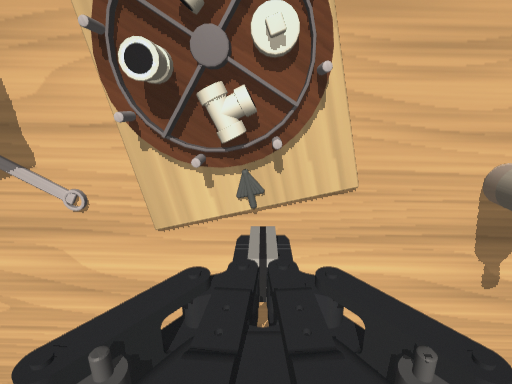

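View pics/scene8.png

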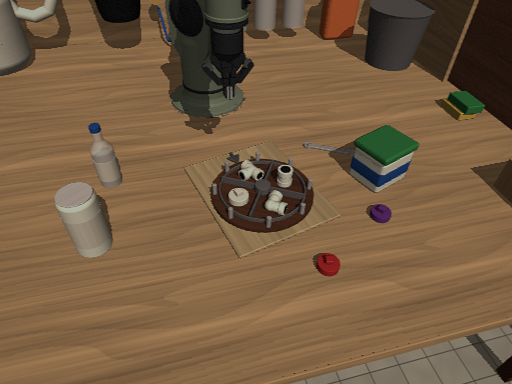

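The wrist view has the tee at (228,112), between the hub at (210,45) and the arrow tip at (247,168), with nothing in contact. I'll check the sideways offset numerically.

```bash
python3 - <<'E'
from h import *
bot.grab_frame('wrist')
tip=ray_z('wrist',[169,247],.0145)[:2];hub=ray_z('wrist',[45,209],.05)[:2]
tail=ray_z('wrist',[209,253],.015)[:2]
P=np.array([ray_z('wrist',p,.058)[:2] for p in [[117,120],[162,198],[144,277],[66,327],[20,84]]])
from scipy.optimize import least_squares
s=least_squares(lambda v:np.linalg.norm(P-v,axis=1)-.129,hub);c=s.x
reg=bot.trace('wrist','tee_mid')[0]; m=np.argwhere(reg['region']);print('trace',reg['score'],reg['box'])
# direct plan corners: run ends & branch end
for cc in (hub,c,np.array([.5747,.0605])):
  for q in ([112,229],m.mean(0)):
    t=ray_z('wrist',q,.043)[:2]
    u=(tip-cc)/np.linalg.norm(tip-cc); w=t-cc
    print(cc.round(4),'ang tip',np.degrees(np.arctan2(u[1],u[0])).round(1),'along',(w@u).round(4),'side',(u[0]*w[1]-u[1]*w[0]).round(4))
v=tail-tip;print('arrow axis',np.degrees(np.arctan2(v[1],v[0])))
E
```

```text
trace 0.55 [199.2, 83.1, 257.6, 140.8]
[0.5734 0.0598] ang tip -164.5 along 0.0719 side 0.0006
[0.5734 0.0598] ang tip -164.5 along 0.0672 side -0.0
[0.5749 0.0589] ang tip -165.0 along 0.0731 side -0.0001
[0.5749 0.0589] ang tip -165.0 along 0.0685 side -0.0007
[0.5747 0.0605] ang tip -164.4 along 0.0733 side 0.0008
[0.5747 0.0605] ang tip -164.4 along 0.0687 side 0.0002
arrow axis -171.2899071266701
```

```bash
python3 -c "
from workcell import bot
print(bot.observe()['force'],bot.observe()['qd'].round(3)); bot.job_done()"
```

```text
[-0.11556722 -0.55708123 -0.23617961] [-0.001 -0.003  0.002 -0.001 -0.001 -0.    -0.001]
the job is handed in; nothing more can be done
```

The T-shaped fitting now stands at the front, in line with the arrow, and I've handed the job in. I turned the disc about 142° clockwise by pushing one rim post with the shut fingers. I finished with a small nudge, backed off and raised the gripper to about 0.24 m. The clock read about 10 s of the 48 s when I took the last pictures.

**Alignment:** The wrist camera puts the tee's middle within about 1 mm sideways of the arrow line and about 70 mm out on the arrow's side. The limits are 15 mm and at least 45 mm.

**Rest of the scene:** Nothing was touching the gripper and the arm was still. In the pictures the four fittings lie in their pockets and the bystanders stand where they were. I judged the disc at rest from these pictures and did not measure its speed.

**Checks that failed or disagreed:**
- **Camera angles:** the arrow line is at about −164.5°. The side camera's network put the tee at −161° and the scene camera's at −172°, which is about 4 mm and 9 mm sideways; both are within the limit. I trusted the wrist view because it is the closest.
- **Arrow's own axis:** in the last wrist picture the arrow's shape read −171°, while the line from the axis through its tip read −164.5°. I used the tip line, since that is the one judged.
- **False finds:** the networks reported a few other fittings as the tee, mostly with lower scores, and I ignored those.
- **Refused moves:** my first two move calls were refused because some keys were missing from the rows. Nothing moved.

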